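# Tip a glove carton over and push it home in its holder

### The job

The glove carton stands on end in front of its red holder. Push it over towards the holder so that it lies flat on the bench with the black dispensing slot on top, then push it along the bench into the holder until it is fully home against the back stop. Only push it, gently enough not to crush the card when it meets the stop; never grasp or lift it, and leave the bottle, flask, beaker, jar and tape standing where they are.

Things in the scene. Friction and masses are not known exactly. Their poses are not given: they have to be found in the camera images.
- carton: white and blue closed rigid glove carton, 110 x 60 x 200 mm (own x, y, z), 0.25 to 0.5 kg. Starts standing on end on the bench, own z up; origin at the centre of the end it stands on. Its own -y face faces the holder within about 5 degrees. Once it lies as wanted, own y points up and own z to the holder
- carton_slot (a point): middle of the slot face (own +y face, 100 mm up), which faces away from the holder at the start; the black oval slot is printed flush, 32 x 122 mm. Pushed on this face at 150 mm height towards own -y, the carton tips over its far bottom edge without sliding, and falls by itself beyond a lean of about 17 degrees
- carton_mid (a point): centre of the carton, 100 mm above the bench when it stands, 30 mm when it lies flat
- carton_lead (a point): centre of the carton's upper end as it stands (own z = 200 mm): the end that goes first into the holder and meets its back stop
- holder: red U-shaped sheet-metal holder screwed to the bench, no floor, sheet 4 mm thick, 35 mm high. Origin on the bench at the middle of the back stop's inner face; own z up, own +y points out of the open mouth to the carton. Side walls 120 mm apart inside (5 mm play each side of the lying carton) run from the stop (y = 0) to y = 85 mm, then flare as guiding lips
- holder_mouth (a point): middle of the holder's mouth on the bench, at holder y = 153 mm, where the lips, flared 25 degrees, are 183 mm apart. The carton at the start stands 242 to 277 mm out from here, within 10 mm of the centre line, and once tipped lies just outside the lips; fully home it sticks out 47 mm beyond here. Carton and holder are slippery
- amber_bottle: amber glass reagent bottle with red cap, 64 mm across, 130 mm tall; loose, to be left alone; origin at the centre of its underside
- flask: conical glass flask with cork, 74 mm across at the foot, 134 mm tall; loose, to be left alone; origin at the centre of its underside
- beaker: glass beaker, 68 mm across, 85 mm tall; loose, to be left alone; origin at the centre of its underside
- tape_roll: yellow roll of tape lying flat, 60 mm across, 18 mm high; loose, to be left alone; origin at the centre of its underside
- jar: small white plastic jar, 56 mm across, 60 mm tall; loose, to be left alone; origin at the centre of its underside

How it is judged:
By the outcome, as a careful person would: the job done as asked, in the order asked, and still so for the second after the job is handed in, with the robot touching nothing.
It also fails if it takes over 51 s, if anything falls off the work surface, if the arm or the gripper's body presses on something with over 40 N, if the wrist force passes 120 N, or if a joint passes its speed limit or range.

### The arm

A 6-joint arm with a two-finger parallel gripper is mounted at the origin on the work surface. World frame = base frame: x ahead of the robot, y to its left, z up, the work surface at z = 0. Lengths are in m, angles in degrees, forces in N, time in s.
With the tool pointing down it reaches from about 0.375 to 0.9 m from the base axis. Payload 3.1 kg.
Tool frame: the origin (TCP) lies on the centre line of the jaws, within the pads' length; the fingertips stand 14 mm ahead of it and the grasp point (between the pads) lies 5 mm behind it (bot.tips_ahead is the distance from the TCP to the fingertips, in m); z points along the fingers, y is the line along which they close (so a half turn about z gives the same grasp; the last joint's range is limited). The gripper opens to 87 mm and grips with 3 to 60 N. Pads are 19 mm wide; open, the fingers measure 117 mm over their backs; the gripper's body (75 mm by 190 mm) begins 51 mm behind the grasp point.
Start: joints at [53.256, 30.224, 82.088, -0, 67.689, -10.227], TCP at [0.279, 0.559, 0.237] pointing down, gripper open.
Joint ranges: [-176.69, 176.69], [-43.24, 126.21], [12.49, 139.97], [-82, 262], [0, 151.66], [-163.58, 163.58]. Speed limits (degrees/s): [159.86, 159.86, 180, 180, 180, 180].

### API

Orientations are given as a 3x3 rotation matrix whose columns are the frame's x, y, z axes.
In Python, from rig import bot gives the robot as it stands.
- The arm moves only by the tool play_rows, never from a script. Its argument "moves" is a list that holds one entry, the list of rows, each a list of 6 numbers: the shift along the tool's x, y, z in mm, then the turn, a rotation vector about the tool's x, y, z in rad. A call has 1 to 5 rows; each row shifts and turns the commanded pose from where the row before left it, along the tool's axes as they then stand; what a row does not reach is not made up. A row lasts 1/10 s, in which the tool goes at most 50 mm and 8.59 degrees, less where a joint would pass 70% of its speed; a pose out of reach is approached as far as the arm can. A call with a gripper value outside its range is refused whole. "fingers" is the opening, from -1 (shut) to 1 (fully open), set as the call begins (left out, the last holds). The fingers move at their own pace and stop on an object; the grip force is fixed at half the most. Time passes only in rows, so rows that do not move let the fingers close. It gives the time, the measured TCP pose, the force, the opening and the grip force at its end, in the units of the state.
- bot.read_state(): the state, without advancing time (a new reading comes with each control period).
- bot.capture(name): name is "scene" or "side" or "wrist"; returns a dict with "image" (384x512x3 uint8, blue, green, red), "fx", "fy", "cx", "cy" (pixels), "R" (3x3) and "t" (3): a world point X has camera coordinates R X + t. Camera axes: x right, y down, z forward; pixel columns grow to the right and rows downward; lengths in m; the calibration is good to about 2 mm. A picture is of the moment at which its call begins. There is no depth.
- bot.hand_in(): hands the job in; it is judged then, once.
Trained networks look in a picture, given as the dict that the camera call returned (one of the last four; its "shot" number tells which), for a name from the list of things; names that differ only in an ending like _2 or _b are one class to them, and where a whole thing is asked for, a point or a joint stands for the part that bears it (a point fixed in the world has none). Each returns a list of dicts, best first, with "confidence" (0 to 1); they miss things now and then, are a little off and sometimes report something else, mostly with a low value. They report only what shows in the picture. A call takes as long as a camera call.
- bot.search_frame(picture, query): "centre" ([column, row] in pixels, amid what is visible of it).
- bot.silhouettes(picture, query): "pixels" (384x512 bool, what is visible of it) and "centre" ([column, row] in pixels, amid what is visible of it).
- bot.pinpoint(picture, query): "centre" ([column, row] in pixels: a listed point, or the origin of a listed thing).
The state is a dict: "time_s": time; "joint_positions": joint angles; "qvel": joint speeds; "tau": joint torques, N m; "position": TCP position; "tcp_rot": TCP orientation; "force": force on the tool from outside, world axes, zero at the start; "moment": the same for the moment, N m; "opening": opening from 0.0 (shut) to 1.0 (fully open); "grasp_force": force on a finger pad.
Only numpy, scipy, OpenCV 4.12 (cv2) and the standard library are available. Lean on these libraries where they do the work, as an engineer would, in place of code of your own. Each camera call takes 0.05 s, during which the arm holds its last target. There are 200 camera calls.

## Working session

There is one attempt and no reset: what is moved stays moved. The work goes in short steps, Python scripts to look and compute and a tool call to move; the robot and the scene stay as the last step left them, time stands still between calls to the robot, and variables do not carry over. Pictures are saved under pics/ and viewed, at most 10 in all, crops included, and the job is handed in when it is done.

Besides the shell and the picture viewer there is one more tool, called after ">>>" as name([rows], argument=value, ...), one row to a line, values as JSON. play_rows: Moves the arm, as the interface text tells. Its arguments: {"type":"object","properties":{"moves":{"type":"array","items":{"type":"array","items":{"type":"array","items":{"type":"number"}}}},"fingers":{"type":"number"}},"required":["moves"]}

```bash
mkdir -p pics; cat > h.py <<'E'
import numpy as np, cv2
from rig import bot
def ray(p,uv):
    R=np.array(p["R"]);t=np.array(p["t"]);c=-R.T@t
    d=R.T@np.array([(uv[0]-p["cx"])/p["fx"],(uv[1]-p["cy"])/p["fy"],1.]);return c,d
def at_z(p,uv,z):
    c,d=ray(p,uv);return c+d*(z-c[2])/d[2]
def tri(obs):
    A=np.zeros((3,3));b=np.zeros(3)
    for p,uv in obs:
        c,d=ray(p,uv);d=d/np.linalg.norm(d);M=np.eye(3)-np.outer(d,d);A+=M;b+=M@c
    return np.linalg.solve(A,b)
def proj(p,X):
    q=np.array(p["R"])@np.array(X)+np.array(p["t"]);return np.array([p["cx"]+p["fx"]*q[0]/q[2],p["cy"]+p["fy"]*q[1]/q[2]])
E
python3 - <<'E'
from h import *
np.set_printoptions(precision=3,suppress=True)
P={n:bot.capture(n) for n in("scene","side")}
for n,p in P.items(): cv2.imwrite(f"pics/{n}0.png",p["image"]); print(n,-np.array(p["R"]).T@np.array(p["t"]))
for q in["carton","carton_slot","carton_mid","carton_lead","holder","holder_mouth","amber_bottle","flask","beaker","tape_roll","jar"]:
    o=[]
    for n,p in P.items():
        r=bot.pinpoint(p,q)
        if r: o.append((p,r[0]["centre"]));print(q,n,np.array(r[0]["centre"]),round(r[0]["confidence"],2),at_z(p,r[0]["centre"],0))
    if len(o)==2: print("   tri",tri(o))
s=bot.read_state();print(s["time_s"],s["position"],s["tcp_rot"],s["force"])
E
```

```text
scene [1.351 0.476 0.875]
side [-0.185 -0.923  0.848]
carton scene [304.7 245.6] 0.95 [0.556 0.13  0.   ]
carton side [220.1 209.5] 0.81 [0.564 0.147 0.   ]
   tri [0.559 0.135 0.007]
carton_slot scene [318.6 224.2] 0.85 [0.452 0.125 0.   ]
carton_slot side [213.5 176.3] 0.96 [0.676 0.341 0.   ]
   tri [0.564 0.171 0.111]
carton_mid scene [307.9 221.7] 0.82 [0.459 0.092 0.   ]
carton_mid side [216.1 183.5] 0.88 [0.653 0.292 0.   ]
   tri [0.555 0.14  0.101]
carton_lead scene [314.3 191.8] 0.98 [0.313 0.043 0.   ]
carton_lead side [216.  160.8] 0.77 [0.755 0.434 0.   ]
   tri [0.543 0.135 0.19 ]
holder scene [207.9 192.2] 0.79 [ 0.501 -0.266  0.   ]
holder side [294.8 284.7] 0.77 [ 0.501 -0.267  0.   ]
   tri [ 0.501 -0.266 -0.   ]
holder_mouth scene [313.7 191.4] 0.48 [0.312 0.04  0.   ]
amber_bottle scene [219.9 256.1] 0.78 [ 0.719 -0.057  0.   ]
amber_bottle side [292.3 222.9] 0.88 [ 0.692 -0.057  0.   ]
   tri [ 0.707 -0.056 -0.009]
flask scene [188.6 230.4] 0.69 [ 0.683 -0.201 -0.   ]
flask side [323.4 244.4] 0.73 [ 0.686 -0.195  0.   ]
   tri [ 0.684 -0.198  0.003]
beaker scene [172.3 206.8] 0.92 [ 0.624 -0.319  0.   ]
beaker side [338.1 272.9] 0.9 [ 0.624 -0.308  0.   ]
   tri [ 0.624 -0.313  0.003]
tape_roll scene [313.3 190.6] 0.34 [0.309 0.037 0.   ]
tape_roll side [324.8 295.1] 0.52 [ 0.533 -0.344  0.   ]
   tri [ 0.457 -0.132 -0.002]
jar scene [197.4 175.7] 0.89 [ 0.444 -0.356 -0.   ]
jar side [299.9 313.9] 0.74 [ 0.439 -0.35   0.   ]
   tri [ 0.442 -0.353 -0.   ]
1.2 [0.279 0.559 0.237] [[-0.895  0.446 -0.   ]
 [ 0.446  0.895 -0.   ]
 [ 0.    -0.    -1.   ]] [ 0.443 -0.714 -0.671]
```

View pics/scene0.png

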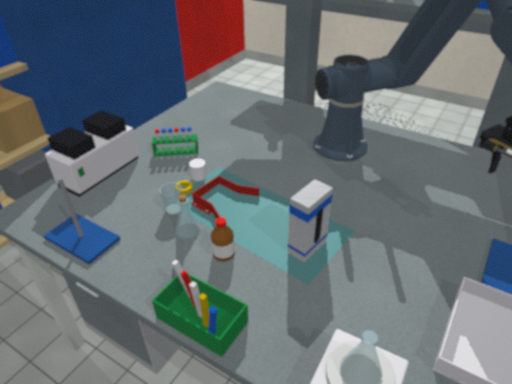

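View pics/side0.png

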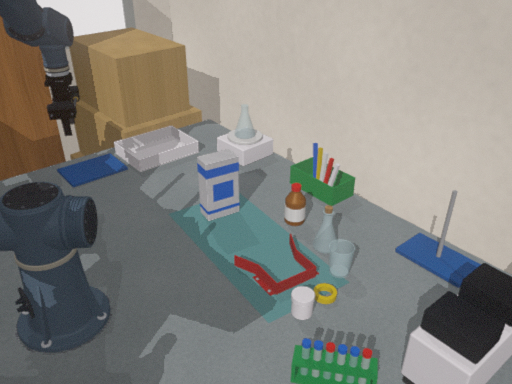

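The scene view shows the carton standing at about (310,220), with the slot facing away from the red holder at (215,195). The bottle is by the holder's outer lip. I'll fit the holder and carton poses to their silhouettes.

```bash
cat > fit.py <<'E'
from h import *
from scipy.optimize import minimize
def W(x,y,th,pts):
    c,s=np.cos(th),np.sin(th);pts=np.array(pts,float);o=pts.copy()
    o[:,0]=x+c*pts[:,0]-s*pts[:,1];o[:,1]=y+s*pts[:,0]+c*pts[:,1];return o
def holder_quads():
    pl=[(-.0935,.153),(-.062,.085),(-.062,-.002),(.062,-.002),(.062,.085),(.0935,.153)]
    return [[(*a,0),(*b,0),(*b,.035),(*a,.035)] for a,b in zip(pl,pl[1:])]
def box_pts(lying=False):
    if lying: return [[(a,b,c) for a in(-.055,.055) for b in(-.1,.1) for c in(0,.06)]]  # xy centre
    return [[(a,b,c) for a in(-.055,.055) for b in(-.03,.03) for c in(0,.2)]]
def render(p,q,polys,hull):
    S=4;m=np.zeros((384*S,512*S),np.uint8)
    for poly in polys:
        uv=np.array([proj(p,X) for X in W(*q,poly)])
        uv=((uv+.5)*S).astype(np.float32)
        if hull: uv=cv2.convexHull(uv)
        cv2.fillPoly(m,[np.round(uv*16).astype(np.int32).reshape(-1,1,2)],1,shift=4)
    return cv2.resize(m.astype(np.float32),(512,384),interpolation=cv2.INTER_AREA)
def fit(views,q0,polys,hull):
    ms=[(p,cv2.GaussianBlur(m.astype(np.float32),(0,0),1.)) for p,m in views]
    def f(v):
        q=(q0[0]+v[0]*.01,q0[1]+v[1]*.01,q0[2]+v[2]*.05)
        return sum(np.sum((cv2.GaussianBlur(render(p,q,polys,hull),(0,0),1.)-m)**2)/m.sum() for p,m in ms)
    r=minimize(f,[0,0,0],method="Nelder-Mead",options=dict(initial_simplex=[[0,0,0],[1.5,0,0],[0,1.5,0],[0,0,1.5]],xatol=.01,fatol=1e-5))
    v=r.x;return np.array([q0[0]+v[0]*.01,q0[1]+v[1]*.01,q0[2]+v[2]*.05]),r.fun
E
python3 - <<'E'
from fit import *
np.set_printoptions(precision=4,suppress=True)
P={n:bot.capture(n) for n in("scene","side")}
for nm,q0,po,h in(("holder",(.501,-.266,-.14),holder_quads(),False),("carton",(.559,.135,-.14),box_pts(),True)):
    V=[]
    for n,p in P.items():
        r=bot.silhouettes(p,nm)
        if r: print(nm,n,r[0]["confidence"],r[0]["pixels"].sum(),r[0]["centre"]);V.append((p,r[0]["pixels"]))
    for vv in [V]+[[v] for v in V]:
        q,f=fit(vv,q0,po,h);print(q,np.degrees(q[2]),f)
E
```

```text
holder scene 0.63 868 [212.5, 187.6]
holder side 0.63 841 [340.9, 261.1]
[ 0.4985 -0.2709 -0.159 ] -9.111688546602391 2.0880653858184814
[ 0.5058 -0.2711 -0.0884] -5.064336501711115 0.08636176586151123
[ 0.5451 -0.1668 -0.816 ] -46.75520645638659 1.5485522747039795
carton scene 0.62 2781 [308.1, 220.3]
carton side 0.74 2517 [217.9, 183.3]
[ 0.5542  0.1372 -0.1484] -8.500172139103245 0.014651769772171974
[ 0.5549  0.1372 -0.1803] -10.330941788211762 0.003844399470835924
[ 0.5553  0.1403 -0.1105] -6.332701660166426 0.008128734305500984
```

```bash
python3 - <<'E'
from fit import *
np.set_printoptions(precision=4,suppress=True)
V=[]
for n in("scene","side"):
    p=bot.capture(n);I=p["image"].astype(int);b,g,r=I[...,0],I[...,1],I[...,2]
    m=((r>g+45)&(r>b+45)&(r>70)).astype(np.uint8)
    box=np.zeros_like(m)
    if n=="scene": box[170:225,185:265]=1
    else: box[230:295,230:322]=1
    m*=box; k,l,s,_=cv2.connectedComponentsWithStats(m);print(n,s[1:,:])
    if n=="scene": m[216:,213:]=0
    V.append((p,m))
for vv in [V]+[[v] for v in V]:
    q,f=fit(vv,(.503,-.268,-.12),holder_quads(),False);print(q,np.degrees(q[2]),f)
E
```

```text
scene [[192 176  67  49 800]]
side [[ 234  234   85   61 1259]]
[ 0.5029 -0.2683 -0.1229] -7.044009771634327 0.1879529058933258
[ 0.5069 -0.2709 -0.0903] -5.174160719385081 0.0885259285569191
[ 0.502  -0.2657 -0.1348] -7.721658197253048 0.07746972143650055
```

>>> play_rows([
  [[0, 0, 0, 0, 0, 0.137], [0, 0, 0, 0, 0, 0.137], [0, 0, 0, 0, 0, 0.137], [0, 0, 0, 0, 0, 0.137], [0, 0, 0, 0, 0, 0.137]],
], fingers=0.0)

```text
time_s: 2.1
position: [0.279, 0.5593, 0.2365]
tcp_rot: [[-0.405, 0.914, -0.0], [0.914, 0.405, -0.0], [-0.0, -0.0, -1.0]]
force: [-0.1, -0.3, -0.6]
opening: 0.629
grasp_force: 0.0
```

>>> play_rows([
  [[0, 0, 0, 0, 0, 0.137], [0, 0, 0, 0, 0, 0.137], [0, 0, 0, 0, 0, 0.137], [0, 0, 0, 0, 0, 0.137], [0, 0, 0, 0, 0, 0]],
])

```text
time_s: 2.6
position: [0.279, 0.5592, 0.2366]
tcp_rot: [[0.125, 0.992, 0.0], [0.992, -0.125, -0.0], [-0.0, 0.0, -1.0]]
force: [0.6, 0.6, -1.0]
opening: 0.501
grasp_force: 0.0
```

>>> play_rows([
  [[-30, 33, 0, 0, 0, 0], [-30, 33, 0, 0, 0, 0], [-30, 33, 0, 0, 0, 0], [-30, 33, 0, 0, 0, 0], [-30, 33, 0, 0, 0, 0]],
])

```text
time_s: 3.1
position: [0.425, 0.3885, 0.2367]
tcp_rot: [[0.121, 0.993, 0.0], [0.993, -0.121, 0.0], [0.0, 0.0, -1.0]]
force: [0.8, 1.2, -0.5]
opening: 0.497
grasp_force: 0.0
```

>>> play_rows([
  [[-30, 33, 0, 0, 0, 0], [-30, 33, 10, 0, 0, 0], [-30, 33, 10, 0, 0, 0], [-30, 33, 10, 0, 0, 0], [-20, 29, 10, 0, 0, 0]],
])

```text
time_s: 3.6
position: [0.5677, 0.2285, 0.1963]
tcp_rot: [[0.123, 0.992, 0.0], [0.992, -0.123, -0.0], [-0.0, 0.0, -1.0]]
force: [0.3, -0.3, 0.7]
opening: 0.499
grasp_force: 0.0
```

```bash
python3 - <<'E'
from fit import *
np.set_printoptions(precision=4,suppress=True)
p=bot.capture("scene");w=bot.capture("wrist");cv2.imwrite("pics/both1.png",np.hstack([p["image"][130:330,160:420],w["image"][::2,::2][:192].repeat(1,0) if 0 else cv2.resize(w["image"],(267,200))]))
s=bot.read_state();print(s["time_s"],s["position"],s["joint_positions"])
E
```

```text
3.7 [0.5697 0.2271 0.1953] [11.3459 32.04   86.2081 -0.0889 61.7055 18.6769]
```

View pics/both1.png

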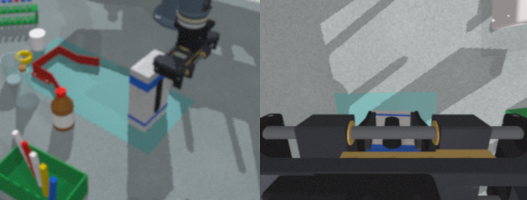

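>>> play_rows([
  [[0, 0, 16, 0, 0, 0], [0, 0, 15, 0, 0, 0], [-20, 0, 0, 0, 0, 0], [-15, 0, 0, 0, 0, 0], [0, 0, 0, 0, 0, 0]],
])

```text
time_s: 4.2
position: [0.5615, 0.1951, 0.1659]
tcp_rot: [[0.125, 0.992, -0.0], [0.992, -0.125, -0.0], [-0.0, -0.0, -1.0]]
force: [1.4, -0.1, -1.0]
opening: 0.502
grasp_force: 0.0
```

>>> play_rows([
  [[-5, 0, 0, 0, 0, 0], [-5, 0, 0, 0, 0, 0], [-5, 0, 0, 0, 0, 0], [-5, 0, 0, 0, 0, 0], [-5, 0, 0, 0, 0, 0]],
])

```text
time_s: 4.7
position: [0.5589, 0.1713, 0.1658]
tcp_rot: [[0.125, 0.992, 0.001], [0.992, -0.125, 0.0], [0.001, 0.0, -1.0]]
force: [-0.2, 0.6, 1.0]
opening: 0.499
grasp_force: 0.3
```

>>> play_rows([
  [[-5, 0, 0, 0, 0, 0], [-5, 0, 0, 0, 0, 0], [-5, 0, 0, 0, 0, 0], [-5, 0, 0, 0, 0, 0], [-5, 0, 0, 0, 0, 0]],
])

```text
time_s: 5.2
position: [0.5556, 0.146, 0.1655]
tcp_rot: [[0.125, 0.992, -0.0], [0.992, -0.125, -0.0], [-0.0, -0.0, -1.0]]
force: [1.2, 0.7, 0.2]
opening: 0.502
grasp_force: 0.1
```

>>> play_rows([
  [[-4, 0, 0, 0, 0, 0], [-4, 0, 0, 0, 0, 0], [-4, 0, 0, 0, 0, 0], [-4, 0, 0, 0, 0, 0], [-3, 0, 0, 0, 0, 0]],
])

```text
time_s: 5.7
position: [0.5533, 0.1273, 0.1655]
tcp_rot: [[0.125, 0.992, -0.0], [0.992, -0.125, -0.0], [-0.0, -0.0, -1.0]]
force: [-0.5, 0.8, 0.8]
opening: 0.5
grasp_force: 0.0
```

>>> play_rows([
  [[0, 0, 0, 0, 0, 0], [0, 0, 0, 0, 0, 0], [0, 0, 0, 0, 0, 0], [0, 0, 0, 0, 0, 0]],
])

```text
time_s: 6.1
position: [0.5533, 0.1279, 0.1655]
tcp_rot: [[0.124, 0.992, 0.0], [0.992, -0.124, 0.0], [0.0, 0.0, -1.0]]
force: [0.5, -1.2, -0.3]
opening: 0.501
grasp_force: 0.0
```

```bash
cat > look.py <<'E'
from fit import *
import sys
np.set_printoptions(precision=4,suppress=True)
V=[]
for n in("scene","side"):
    p=bot.capture(n);cv2.imwrite(f"pics/{n}{sys.argv[1]}.png",p["image"])
    for q in("carton_mid","carton_lead"):
        r=bot.pinpoint(p,q)
        if r: print(n,q,r[0]["confidence"],at_z(p,r[0]["centre"],.03))
    r=bot.silhouettes(p,"carton")
    if r: V.append((p,r[0]["pixels"]));print(n,r[0]["confidence"],r[0]["pixels"].sum())
g=(float(sys.argv[2]),float(sys.argv[3]),-.125)
for vv in [V]+[[v] for v in V]:
    q,f=fit(vv,g,box_pts(True),True)
    d=q[:2]-[.503,-.268];print(q,np.degrees(q[2]),f,"along",d@[.1226,.9925],"lat",d@[.9925,-.1226])
s=bot.read_state();print(s["time_s"],s["position"],s["force"])
E
python3 look.py 2 .538 .009
```

```text
scene carton_mid 0.89 [ 0.5305 -0.0037  0.03  ]
scene 0.65 2628
side carton_mid 0.63 [0.5222 0.0072 0.03  ]
side carton_lead 0.58 [ 0.5164 -0.1047  0.03  ]
side 0.6 2380
[ 0.5333  0.0063 -0.1747] -10.01142194786672 0.018444178625941277 along 0.2759395654705788 lat -0.0035164409862148242
[ 0.5328  0.0057 -0.1634] -9.3645079146366 0.004902095999568701 along 0.2753136699885853 lat -0.003984952288569269
[ 0.5349  0.0092 -0.1687] -9.666380916818726 0.00960566382855177 along 0.2790460603291716 lat -0.0022896883937892493
6.5 [0.5533 0.1277 0.1656] [ 0.4912 -0.0837  0.5504]
```

View pics/side2.png

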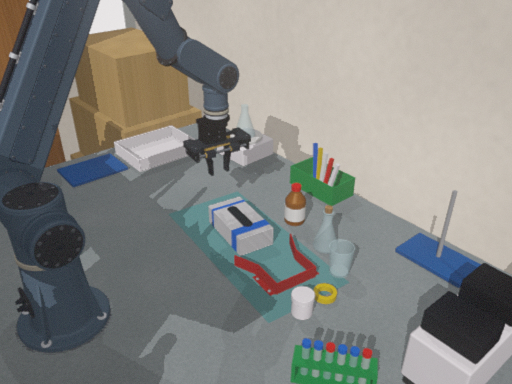

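The carton lies flat with the slot up, just outside the lips and nearly in line with them. I'll back off, lower the tool and push low on the trailing end.

>>> play_rows([
  [[25, 0, 0, 0, 0, 0], [0, 0, 40, 0, 0, 0], [0, 0, 40, 0, 0, 0], [0, 0, 35, 0, 0, 0], [0, 0, 11, 0, 0, 0]],
])

```text
time_s: 7.0
position: [0.554, 0.1523, 0.0363]
tcp_rot: [[0.125, 0.992, -0.007], [0.992, -0.125, -0.001], [-0.001, -0.007, -1.0]]
force: [0.3, -0.3, -0.3]
opening: 0.499
grasp_force: 0.0
```

>>> play_rows([
  [[0, 0, 0, 0, 0, 0], [-10, 0, 0, 0, 0, 0], [-10, 0, 0, 0, 0, 0], [-6, 0, 0, 0, 0, 0], [-6, 0, 0, 0, 0, 0]],
])

```text
time_s: 7.5
position: [0.5531, 0.1198, 0.0408]
tcp_rot: [[0.126, 0.992, 0.002], [0.992, -0.126, 0.0], [0.0, 0.002, -1.0]]
force: [0.7, 0.0, -0.5]
opening: 0.498
grasp_force: 0.0
```

>>> play_rows([
  [[-6, 0, 0, 0, 0, 0], [-6, 0, 0, 0, 0, 0], [-6, 0, 0, 0, 0, 0], [-6, 0, 0, 0, 0, 0], [-6, 0, 0, 0, 0, 0]],
])

```text
time_s: 8.0
position: [0.5489, 0.0907, 0.0396]
tcp_rot: [[0.124, 0.992, 0.001], [0.992, -0.124, 0.0], [0.0, 0.001, -1.0]]
force: [1.0, 3.3, 1.3]
opening: 0.505
grasp_force: 1.3
```

>>> play_rows([
  [[-6, 0, 0, 0, 0, 0], [-6, 0, 0, 0, 0, 0], [-6, 0, 0, 0, 0, 0], [-6, 0, 0, 0, 0, 0], [-6, 0, 0, 0, 0, 0]],
])

```text
time_s: 8.5
position: [0.5448, 0.0607, 0.0395]
tcp_rot: [[0.125, 0.992, -0.0], [0.992, -0.125, 0.0], [0.0, -0.0, -1.0]]
force: [0.6, 2.5, 2.2]
opening: 0.5
grasp_force: 1.4
```

```bash
python3 look.py 3 .528 -.05
```

```text
scene carton_mid 0.68 [ 0.533  -0.0409  0.03  ]
scene carton_lead 0.97 [ 0.4913 -0.167   0.03  ]
scene 0.94 1805
side carton_mid 0.98 [ 0.5301 -0.0471  0.03  ]
side carton_lead 0.58 [ 0.5144 -0.167   0.03  ]
side 0.71 2648
[ 0.5303 -0.0498 -0.1542] -8.832934514638758 0.4121081531047821 along 0.21987741513523243 lat 0.00034135433619871675
[ 0.5314 -0.0544 -0.1794] -10.280742787200605 0.38452550768852234 along 0.21547930165288137 lat 0.002018992729316778
[ 0.5305 -0.0479 -0.1266] -7.251663934248216 0.009157232008874416 along 0.22186380647382029 lat 0.00031091169173324065
8.9 [0.5448 0.0612 0.0394] [-0.1916 -0.2296 -0.1146]
```

>>> play_rows([
  [[-6, 0, 0, 0, 0, 0], [-6, 0, 0, 0, 0, 0], [-6, 0, 0, 0, 0, 0], [-6, 0, 0, 0, 0, 0], [-6, 0, 0, 0, 0, 0]],
])

```text
time_s: 9.4
position: [0.5411, 0.0308, 0.0395]
tcp_rot: [[0.125, 0.992, -0.0], [0.992, -0.125, 0.0], [0.0, -0.0, -1.0]]
force: [-0.1, 1.5, -0.6]
opening: 0.498
grasp_force: 0.6
```

>>> play_rows([
  [[-6, 0, 0, 0, 0, 0], [-6, 0, 0, 0, 0, 0], [-6, 0, 0, 0, 0, 0], [-6, 0, 0, 0, 0, 0], [-6, 0, 0, 0, 0, 0]],
])

```text
time_s: 9.9
position: [0.5374, 0.0012, 0.0395]
tcp_rot: [[0.125, 0.992, -0.0], [0.992, -0.125, 0.0], [0.0, -0.0, -1.0]]
force: [-0.0, 1.4, -1.1]
opening: 0.498
grasp_force: 0.6
```

>>> play_rows([
  [[-6, 0, 0, 0, 0, 0], [-6, 0, 0, 0, 0, 0], [-6, 0, 0, 0, 0, 0], [-6, 0, 0, 0, 0, 0], [-6, 0, 0, 0, 0, 0]],
])

```text
time_s: 10.4
position: [0.5337, -0.0286, 0.0395]
tcp_rot: [[0.125, 0.992, -0.0], [0.992, -0.125, -0.0], [-0.0, -0.0, -1.0]]
force: [-0.4, 1.5, -0.8]
opening: 0.499
grasp_force: 0.6
```

```bash
python3 look.py 4 .518 -.138
```

```text
scene carton_mid 0.73 [ 0.5355 -0.1342  0.03  ]
scene carton_lead 0.71 [ 0.5152 -0.2408  0.03  ]
scene 0.79 1438
side carton_mid 0.65 [ 0.5206 -0.1342  0.03  ]
side carton_lead 0.69 [ 0.4858 -0.2902  0.03  ]
side 0.88 2735
[ 0.519  -0.1392 -0.1526] -8.745637862125385 0.6241452097892761 along 0.12979974506635783 lat 0.0001022869559874004
[ 0.5185 -0.1468 -0.3263] -18.69785558533946 0.5184693336486816 along 0.12223513820015665 lat 0.0005192456551018909
[ 0.5224 -0.1359 -0.1069] -6.12610785427723 0.06127537414431572 along 0.13348965040341856 lat 0.00309327172703883
10.8 [ 0.5338 -0.028   0.0396] [0.0975 0.4659 0.892 ]
```

View pics/side4.png

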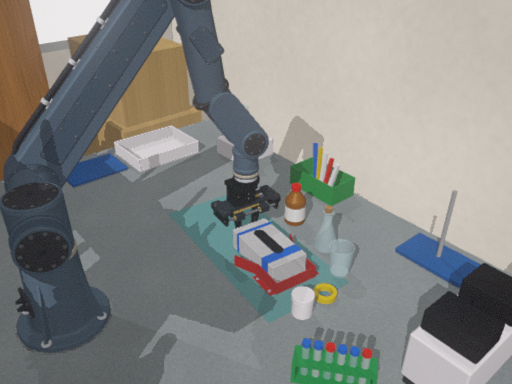

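>>> play_rows([
  [[-3, 0, 0, 0, 0, 0], [-3, 0, 0, 0, 0, 0], [-3, 0, 0, 0, 0, 0], [-3, 0, 0, 0, 0, 0], [-3, 0, 0, 0, 0, 0]],
])

```text
time_s: 11.3
position: [0.5318, -0.0432, 0.0396]
tcp_rot: [[0.125, 0.992, -0.0], [0.992, -0.125, 0.0], [0.0, -0.0, -1.0]]
force: [-0.1, 2.6, 0.7]
opening: 0.502
grasp_force: 1.1
```

>>> play_rows([
  [[-2, 0, 0, 0, 0, 0], [-2, 0, 0, 0, 0, 0], [-2, 0, 0, 0, 0, 0], [-1, 0, 0, 0, 0, 0], [-1, 0, 0, 0, 0, 0]],
])

```text
time_s: 11.8
position: [0.5309, -0.051, 0.0396]
tcp_rot: [[0.125, 0.992, 0.0], [0.992, -0.125, 0.0], [0.0, 0.0, -1.0]]
force: [1.0, 2.1, 1.3]
opening: 0.502
grasp_force: 1.3
```

>>> play_rows([
  [[-1, 0, 0, 0, 0, 0], [-1, 0, 0, 0, 0, 0], [-1, 0, 0, 0, 0, 0]],
])

```text
time_s: 12.1
position: [0.5305, -0.0539, 0.0396]
tcp_rot: [[0.125, 0.992, 0.0], [0.992, -0.125, 0.0], [0.0, 0.0, -1.0]]
force: [0.7, 2.6, 1.7]
opening: 0.502
grasp_force: 1.3
```

>>> play_rows([
  [[-1, 0, 0, 0, 0, 0], [-1, 0, 0, 0, 0, 0], [-1, 0, 0, 0, 0, 0]],
])

```text
time_s: 12.4
position: [0.5302, -0.0569, 0.0396]
tcp_rot: [[0.125, 0.992, 0.0], [0.992, -0.125, -0.0], [0.0, 0.0, -1.0]]
force: [0.7, 2.4, 3.1]
opening: 0.498
grasp_force: 1.4
```

>>> play_rows([
  [[-1, 0, 0, 0, 0, 0], [-1, 0, 0, 0, 0, 0]],
])

```text
time_s: 12.6
position: [0.53, -0.0589, 0.0396]
tcp_rot: [[0.125, 0.992, 0.0], [0.992, -0.125, 0.0], [0.0, 0.0, -1.0]]
force: [1.0, 6.2, 2.9]
opening: 0.5
grasp_force: 3.9
```

>>> play_rows([
  [[-1, 0, 0, 0, 0, 0]],
])

```text
time_s: 12.7
position: [0.5299, -0.0589, 0.0396]
tcp_rot: [[0.126, 0.992, 0.0], [0.992, -0.126, 0.002], [0.002, 0.0, -1.0]]
force: [2.9, 10.3, 2.4]
opening: 0.502
grasp_force: 5.4
```

>>> play_rows([
  [[-0.5, 0, 0, 0, 0, 0], [0, 0, 0, 0, 0, 0]],
])

```text
time_s: 12.9
position: [0.53, -0.0589, 0.0396]
tcp_rot: [[0.125, 0.992, 0.001], [0.992, -0.125, 0.002], [0.002, 0.0, -1.0]]
force: [2.4, 8.6, 2.1]
opening: 0.498
grasp_force: 4.6
```

>>> play_rows([
  [[3, 0, 0, 0, 0, 0], [20, 0, 0, 0, 0, 0], [30, 0, 0, 0, 0, 0], [40, 0, -30, 0, 0, 0], [40, 0, -40, 0, 0, 0]],
])

```text
time_s: 13.4
position: [0.5446, 0.0675, 0.104]
tcp_rot: [[0.125, 0.992, -0.004], [0.992, -0.125, -0.001], [-0.001, -0.004, -1.0]]
force: [1.3, -0.0, 0.5]
opening: 0.501
grasp_force: 0.0
```

>>> play_rows([
  [[40, 0, -40, 0, 0, 0], [40, 0, -40, 0, 0, 0], [0, 0, 0, 0, 0, 0], [0, 0, 0, 0, 0, 0], [0, 0, 0, 0, 0, 0]],
])

```text
time_s: 13.9
position: [0.5533, 0.136, 0.1742]
tcp_rot: [[0.125, 0.992, -0.003], [0.992, -0.125, -0.001], [-0.002, -0.003, -1.0]]
force: [0.6, 0.1, 0.2]
opening: 0.5
grasp_force: 0.0
```

```bash
python3 look.py 5 .515 -.168; python3 -c "
import cv2,numpy as np
a=cv2.imread('pics/scene5.png')[150:270,150:300];b=cv2.imread('pics/side5.png')[190:310,220:370]
cv2.imwrite('pics/fin.png',cv2.resize(np.hstack([a,b]),(800,320),interpolation=2))"
```

```text
scene carton_mid 0.88 [ 0.5166 -0.1665  0.03  ]
scene carton_lead 0.83 [ 0.4857 -0.2796  0.03  ]
scene 0.69 2068
side carton_mid 0.72 [ 0.5129 -0.1663  0.03  ]
side carton_lead 0.93 [ 0.4943 -0.2807  0.03  ]
side 0.97 2538
[ 0.5167 -0.1666 -0.1393] -7.982713411518138 0.25809621810913086 along 0.10228107944583226 lat 0.0011453426254722267
[ 0.5112 -0.1704 -0.2118] -12.133744891761458 0.0494859553873539 along 0.09785625502291617 lat -0.003784601695797661
[ 0.5263 -0.1486 -0.0683] -3.9150219349621183 0.15967534482479095 along 0.12139471478671318 lat 0.008485330401710903
14.3 [0.5544 0.1366 0.1751] [ 0.7862 -0.3672  0.0864]
```

View pics/fin.png

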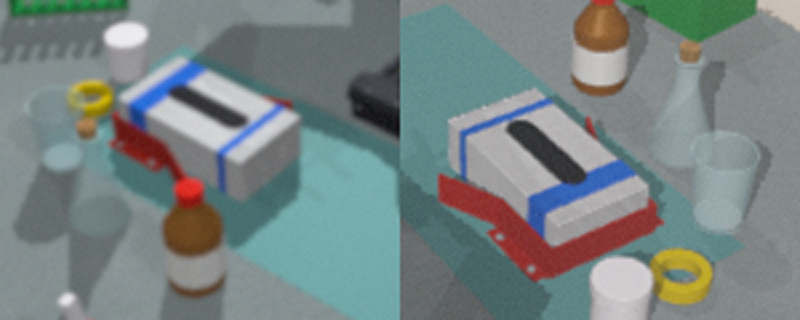

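The carton lies in the holder with the slot up and its leading end against the stop. The bottle, flask, beaker, jar and tape are all still standing in place.

```bash
python3 -c "
from rig import bot
print(bot.hand_in())"
```

```text
the job is handed in; nothing more can be done
None
```

The carton was tipped flat with the slot on top and pushed home against the holder's back stop, with about 10 N read at contact and the other items left where they stood; the job was handed in at about 14 s.

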